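# Index a vial feeder to its reading position

## Task

Bring the vial into its reading position: on the feeder that carries the vial, tip the parked stop arm over with a fingertip so that it lies on the slide, then push the slide in by its push plate until the stop arm has dropped behind the catch, and let go, so that the spring brings the slide back to rest against the stop arm with the vial in front of the lens. Do it all by pushing with the fingertips: do not grip the push plate, and do not touch or lift the vial. Leave the empty feeder and everything else as they are.

Things in the scene. Friction and masses are not known exactly. Their poses are not given: they have to be found in the camera images.
- feeder: The loaded vial feeder (its slide carries the vial), fixed to the worktop; grey base plate, x -120 to +92, y -75 to +75 mm, 10 mm thick. Origin on the worktop under the lens axis; x axis = direction in which the slide is pushed in (away from the robot, turned up to 0.2 rad), y left of it, z up. The two feeders are alike and swap sides of the worktop from start to start.
- feeder_slide (a joint): Loaded feeder's slide, m: 0 = home, toward the robot; 0.050 = fully in, end stop. Spring pushes it home (3 N at 0, 7 N at 0.050), damped, about 0.15 m/s when let go. Its ramped catch lifts the lying stop arm on the way in; past 0.036 the arm drops behind the catch, and the slide let go then rests against it at 0.030, the reading position. Let go earlier or with the arm parked, it goes home.
- feeder_push (a point): Centre of the front face of the loaded feeder's push plate, 42 mm above the worktop; moves with the slide. The plate stands upright at the slide's end next to the robot: 70 mm wide (y), 9 mm thick, top 62 mm above the worktop; the face looks to feeder -x. Home: feeder x = -105, y = +10 mm. Axes as the feeder's.
- feeder_plateback: Rubber-faced rear side (toward the vial) of the loaded feeder's push plate, 70 x 50 mm, 3 mm thick; moves with the slide. Its origin coincides with the feeder's when the slide is home. A finger pressing on it means that the plate is being pinched.
- feeder_stop (a joint): Loaded feeder's stop arm, rad: 2.5 = parked, tipped toward the robot, leaning about 25 degrees past upright; 2.07 = upright; 0 = lying on the slide, pointing away from the robot. Swings freely on a level pivot at feeder x = -20, y = +44 mm, 50 mm above the worktop; pushed past upright it falls by its own weight (0.06 kg).
- feeder_tip (a point): Tip of the loaded feeder's stop arm: steel bar 7 mm thick, 50 mm from pivot to tip, ending in a cross pin 8 mm thick and 20 mm long (along y). Parked, the tip is at feeder x = -41, y = +44 mm, 95 mm above the worktop; lying, at x = +24 mm, 26 mm above it. Its bracket, 60 mm high, stands beside it at x = -20, y = +66 mm.
- feeder_nest (a point): Centre of the floor of the round nest on the loaded feeder's slide that the vial stands in (outer diameter 37 mm, inner 29 mm, 22 mm deep); 22 mm above the worktop; at home at feeder x = -30, y = -10 mm.
- feeder_read (a point): Reading position on the loaded feeder: where the nest floor's centre must come, in front of the lens (feeder x = 0, y = -10 mm, 22 mm above the worktop). The lens barrel is on a black post 64 mm high at feeder x = 0, y = -58 mm.
- sample_vial: The clear screw-cap vial, 25 mm in diameter, 58 mm tall, standing in the loaded feeder's nest (its top 80 mm above the worktop); origin at the centre of its underside, z up.
- spare: The empty feeder, built just like the loaded one but with no vial in its nest, fixed elsewhere on the worktop; origin and axes as there. To be left alone.
- spare_slide (a joint): Position of the empty feeder's slide, m; 0 = home, where it starts.
- spare_stop (a joint): Angle of the empty feeder's stop arm, rad; 2.5 = parked, where it starts.
- tape_roll: Bystander: roll of tape, 66 mm across, 18 mm high, at the left front. Origin at the centre of its underside.
- amber_60: Bystander: small brown bottle, 40 mm across, 82 mm tall, between the fronts of the feeders. Origin at the centre of its underside.
- beaker_b: Bystander: small beaker, 59 mm across, 61 mm tall, behind the feeders. Origin at the centre of its underside.
- flask_pink: Bystander: conical flask, 69 mm across, 108 mm tall, at the right. Origin at the centre of its underside.
- hdpe_125: Bystander: white bottle, 49 mm across, 100 mm tall, at the left. Origin at the centre of its underside.
- cylinder_100: Bystander: measuring cylinder, 67 mm across the foot, 217 mm tall, behind the feeders. Origin at the centre of its underside.

How it is judged (in metres and radians):
On the way, in this order (a step that is already met when the one before it is completed fails the run):
1. the loaded feeder's stop arm lies down while its slide is still home (value of joint feeder_stop below 0.12 rad and value of joint feeder_slide below 0.012 m), for 0.2 s.
2. the slide is pushed in past the stop arm (value of joint feeder_slide above 0.0335 m), for 0.02 s.
At the end, for the whole second after the job is handed in: The loaded feeder's slide is at rest against its lying stop arm at 26 to 32.5 mm (nest within 4 mm of the reading position), stop arm angle under 0.12 rad, the vial upright (within 0.15 rad) and seated in its nest; the empty feeder's slide is home (under 5 mm) and its stop arm parked (over 2.2 rad) (value of joint feeder_slide between 0.026 and 0.0325 m and value of joint feeder_stop below 0.12 rad and velocity of joint feeder_slide between -0.005 and 0.005 m/s and horizontal distance between feeder_nest and feeder_read below 0.004 m and horizontal distance between sample_vial and feeder_nest below 0.008 m and z of sample_vial in the frame of feeder_nest below 0.006 m and angle between sample_vial's own z axis and vertical below 0.15 rad and linear speed of sample_vial below 0.02 m/s and value of joint spare_slide below 0.005 m and value of joint spare_stop above 2.2 rad); the robot touches nothing.
It fails at once if the vial is touched by the robot (contact force between any of the fingers, the arm and sample_vial above 0.5 N).
It fails at once if the vial is lifted out of its nest (z of sample_vial in the frame of feeder_nest above 0.01 m).
It fails at once if the push plate is pinched: a finger presses on its rear side (contact force between the fingers and feeder_plateback above 1 N).
It fails at once if the empty feeder is operated (value of joint spare_slide above 0.01 m or value of joint spare_stop below 2 rad).
It fails at once if a bystander is pushed aside or knocked over (distance of any of tape_roll, amber_60, beaker_b, flask_pink, hdpe_125, cylinder_100 from where it was at the start of the episode above 0.025 m or angle between any of tape_roll, amber_60, beaker_b, flask_pink, hdpe_125, cylinder_100's own z axis and vertical above 0.4 rad).
It also fails if it takes over 51 s, if anything falls off the work surface, if the arm or the gripper's body presses on something with over 40 N, if the wrist force passes 120 N, or if a joint passes its speed limit or range.

## Robot

A 7-joint arm with a two-finger parallel gripper is mounted at the origin on a cart in front of the work surface, level with it; the furniture and walls round the work are solid. World frame = base frame: x ahead of the robot, y to its left, z up, the work surface at z = 0. Lengths are in m, angles in degrees, forces in N, time in s.
With the tool pointing down it reaches from about 0.35 to 0.9 m from the base axis. Payload 7.2 kg.
Tool frame: the origin (TCP) lies between the finger pads; the fingertips stand ahead of it and the grasp point (between the pads) is the TCP (bot.nose_length is the z of the fingertips in the tool frame, in m); z points along the fingers, y is the line along which they close (so a half turn about z gives the same grasp; the last joint's range is limited). The gripper opens to 88 mm and grips with 3 to 60 N. Pads are 20 mm wide; open, the fingers measure 115 mm over their backs; the gripper's body (75 mm by 178 mm) begins 61 mm behind the grasp point.
Start: joints at [-70.886, 23.554, -0.728, 91.456, 0.321, 64.991, -4.71], TCP at [0.244, 0.575, 0.217] pointing down, gripper open.
Joint ranges: [-169.25, 169.25], [-16.82, 113.86], [-84.01, 82.57], [7.8, 145.47], [-59.2, 239.2], [7.22, 106.19], [-163.78, 163.78]. Speed limits (degrees/s): [136.94, 136.94, 172.46, 172.46, 180, 180, 180].

## Interface

Orientations are given as [roll, pitch, yaw] about the fixed x, y, z axes, in that order (R = Rz(yaw) Ry(pitch) Rx(roll)).
In Python, from workcell import bot gives the robot as it stands.
- The arm moves only by the tool servo_tool, never from a script. Its argument "plan" is a list of rows, each an object with "claw": the closure, from -1 (fully open) to 1 (shut); "slide": the shift along the tool's x, y, z in units of 40 mm (1.0 is 40 mm), a list of three; "yaw": the turn about the tool's z in units of 10 degrees (1.0 is 10 degrees). A call has 1 to 20 rows; each row shifts and turns the commanded pose from where the row before left it, along the tool's axes as they then stand; what a row does not reach is not made up. A row lasts 1/8 s, in which the tool goes at most 62.5 mm and 10.7 degrees, less where a joint would pass 70% of its speed; a pose out of reach is approached as far as the arm can. A call is refused whole if a number of a shift passes 1 or a number of a turn 1, either way. A call with a gripper value outside its range is refused whole. The fingers move at their own pace and stop on an object; "newtons" is the grip in N (left out, the last holds). Time passes only in rows, so rows that do not move let the fingers close. It gives the time, the measured TCP pose, the force, the opening and the grip force at its end, in the units of the state.
- bot.sense(): the state, without advancing time (a new reading comes with each control period).
- bot.snapshot(name): name is "scene" or "top" or "wrist"; returns the picture (384x512x3 uint8, red, green, blue); there is no depth.
- bot.camera_params(name): a dict with "K" (3x3 intrinsics, pixels), "distortion" ([k1, k2, p1, p2, k3] as OpenCV has them; the pictures are not rectified), "R" (3x3) and "t" (3): a world point X has camera coordinates R X + t; the wrist camera has in their place "hand_eye" (4x4, takes a point from camera to tool coordinates, whose origin is the TCP and whose axes are the flange's). Camera axes: x right, y down, z forward; pixel columns grow to the right and rows downward; lengths in m; the calibration is good to about 2 mm. A picture is of the moment at which its call begins: read the wrist's pose just before it. camera_params takes no time and is no camera call.
- bot.hand_in(): hands the job in; it is judged then, once.
The state is a dict: "time_s": time; "qpos": joint angles; "qvel": joint speeds; "joint_torque": joint torques, N m; "position": TCP position; "tool_rot": TCP orientation; "force": force on the tool from outside, world axes, zero at the start; "ft_torque": the same for the moment, N m; "width": finger opening in m; "gripper_force": force on a finger pad.
Only numpy, scipy, OpenCV 4.12 (cv2) and the standard library are available. Lean on these libraries where they do the work, as an engineer would, in place of code of your own. Each camera call takes 0.05 s, during which the arm holds its last target. There are 200 camera calls.

## Working session

There is one attempt and no reset: what is moved stays moved. The work goes in short steps, Python scripts to look and compute and a tool call to move; the robot and the scene stay as the last step left them, time stands still between calls to the robot, and variables do not carry over. Pictures are saved under pics/ and viewed, at most 10 in all, crops included, and the job is handed in when it is done.

Besides the shell and the picture viewer there is one more tool, called after "Request:" in YAML: its name, and indented under it one key for each argument. servo_tool: Moves the arm, as the interface text tells. Its arguments: {"type":"object","properties":{"plan":{"type":"array","items":{"type":"object","properties":{"claw":{"type":"number"},"slide":{"type":"array","items":{"type":"number"}},"yaw":{"type":"number"}}}},"newtons":{"type":"number"}},"required":["plan"]}

```bash
mkdir -p pics; python3 - <<'E'
from workcell import bot
import cv2,numpy as np
s=bot.sense(); print(s['time_s'],s['position'],s['tool_rot'],s['width'],bot.nose_length)
for n in('scene','top'):
    im=bot.snapshot(n); cv2.imwrite(f'pics/{n}0.png',im[:,:,::-1])
    p=bot.camera_params(n); print(n,p)
E
```

```text
0.0 [0.24421703 0.57473483 0.21572442] [-1.79907871e+02  4.98898323e-03  1.56982926e+02] 0.08790904022429107 0.019
scene {'K': array([[424.6152282 ,   0.        , 251.40646826],
       [  0.        , 424.6152282 , 181.98234525],
       [  0.        ,   0.        ,   1.        ]]), 'distortion': array([-0.06817369,  0.        ,  0.        ,  0.        ,  0.        ]), 'R': array([[ 0.72971587, -0.68368609,  0.00938449],
       [-0.51526237, -0.55887146, -0.64974409],
       [ 0.44946572,  0.4692931 , -0.7600951 ]]), 't': array([-0.43269345,  0.37869262,  1.18700833])}
top {'K': array([[482.31551075,   0.        , 260.15420631],
       [  0.        , 482.31551075, 186.17593595],
       [  0.        ,   0.        ,   1.        ]]), 'distortion': array([-0.14343617,  0.        ,  0.        ,  0.        ,  0.        ]), 'R': array([[ 0.01890414, -0.99964491,  0.01877975],
       [-0.99392324, -0.02082651, -0.10808724],
       [ 0.10843998, -0.01662233, -0.99396402]]), 't': array([-0.01977406,  0.60162537,  1.35639645])}
```

View pics/top0.png

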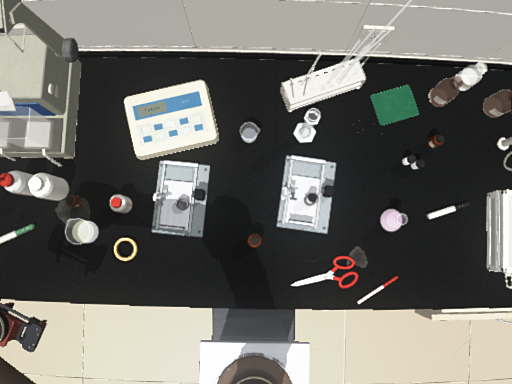

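View pics/scene0.png

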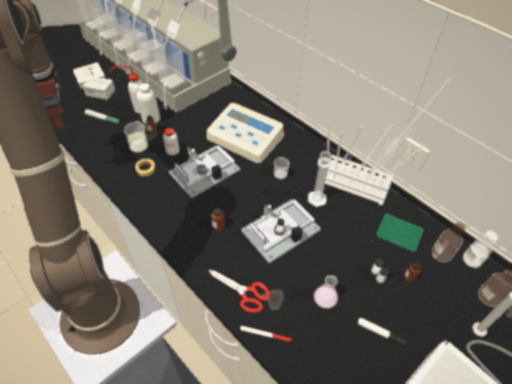

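Both feeders are visible: left at about (180,198) and right at (307,193) in the top view. I'll enlarge them to see which holds the vial.

```bash
python3 - <<'E'
import cv2,numpy as np
t=cv2.imread('pics/top0.png'); s=cv2.imread('pics/scene0.png')
f=lambda im,x,y,w,h:cv2.resize(im[y:y+h,x:x+w],(400,400*h//w),interpolation=cv2.INTER_CUBIC)
a=np.hstack([f(t,140,150,100,75+20),f(t,262,145,100,95)])
b=np.hstack([f(s,160,135,90,70)[:220],f(s,238,190,90,70)[:220]])
cv2.imwrite('pics/crop.png',np.vstack([a,b]))
E
```

```text
(no output)
```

View pics/crop.png

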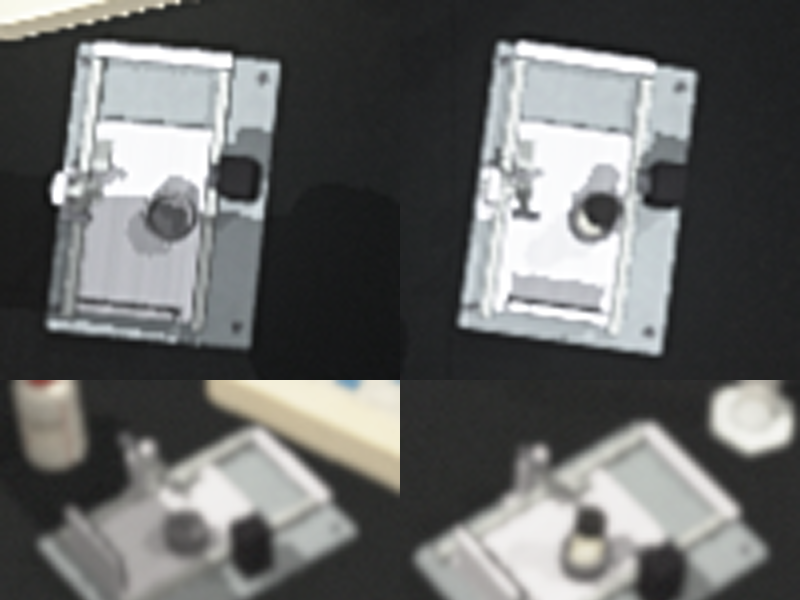

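The right feeder (top view about (307,193)) holds the black-capped vial; the left nest is empty. Base corners in the top picture are about BL (276.8,226.5), BR (327.5,233.5), TR (336,162.5) and TL (285.8,155.5). Next I fit the pose.

```bash
cat > h.py <<'E'
from workcell import bot
import cv2,numpy as np
def ray(p,uv,z):
    n=cv2.undistortPoints(np.float64([[uv]]),p['K'],p['distortion'])[0,0]
    d=p['R'].T@np.r_[n,1]; c=-p['R'].T@p['t']
    return c+d*(z-c[2])/d[2]
def proj(p,X):
    return cv2.projectPoints(np.float64(X),cv2.Rodrigues(p['R'])[0],p['t'],p['K'],p['distortion'])[0][:,0]
def wristcam(s):
    from scipy.spatial.transform import Rotation as Ro
    p=dict(bot.camera_params('wrist')); T=np.eye(4); T[:3,:3]=Ro.from_euler('xyz',s['tool_rot'],degrees=True).as_matrix(); T[:3,3]=s['position']
    W=np.linalg.inv(T@np.array(p['hand_eye'])); p['R']=W[:3,:3]; p['t']=W[:3,3]; return p
def fit(F,W):
    F=np.array(F,float);W=np.array(W)[:,:2]; f=F-F.mean(0);w=W-W.mean(0)
    a=np.arctan2((f[:,0]*w[:,1]-f[:,1]*w[:,0]).sum(),(f*w).sum()); R=np.array([[np.cos(a),-np.sin(a)],[np.sin(a),np.cos(a)]])
    t=W.mean(0)-R@F.mean(0); return a,t,W-(F@R.T+t)
E
python3 - <<'E'
from h import *
p=bot.camera_params('top')
im=cv2.imread('pics/top0.png')[140:245,262:350]
m=(im.max(2)>70).astype(np.uint8); n,l,st,_=cv2.connectedComponentsWithStats(m); k=1+st[1:,4].argmax()
c=cv2.findContours((l==k).astype(np.uint8),0,2)[0]; c=max(c,key=cv2.contourArea)
b=cv2.boxPoints(cv2.minAreaRect(c))+[262,140]; print(b)
F=[(-.12,.075),(-.12,-.075),(.092,-.075),(.092,.075)]
uv=[(276.8,226.5),(327.5,233.5),(336,162.5),(285.8,155.5)]
W=[ray(p,u,.01) for u in uv]; a,t,e=fit(F,W); print(a,t,e*1e3)
print(bot.camera_params('wrist')['hand_eye'])
E
```

```text
[[275.47141075 226.58226776]
 [285.5437603  153.55775642]
 [337.28356171 160.69428253]
 [327.21121216 233.71879578]]
-0.11499356097168585 [ 0.59740638 -0.14655967] [[ 0.71647704 -0.48923298]
 [ 0.09149476  0.08850016]
 [-0.51714335 -0.01210766]
 [-0.29082845  0.41284049]]
[[-1.32098114e-04 -9.62804196e-01 -2.70200043e-01  7.35373067e-02]
 [ 9.99999468e-01  1.49317837e-04 -1.02095425e-03  4.26563678e-04]
 [ 1.02332472e-03 -2.70200034e-01  9.62803663e-01 -1.67663194e-01]
 [ 0.00000000e+00  0.00000000e+00  0.00000000e+00  1.00000000e+00]]
```

Request:
servo_tool:
  plan:
    - {"claw": 1,"slide": [0,0,0],"yaw": 1}
    - {"claw": 1,"slide": [0,0,0],"yaw": 1}
    - {"claw": 1,"slide": [0,0,0],"yaw": 1}
    - {"claw": 1,"slide": [0,0,0],"yaw": 1}
    - {"claw": 1,"slide": [0,0,0],"yaw": 1}
    - {"claw": 1,"slide": [0,0,0],"yaw": 1}
    - {"claw": 1,"slide": [0,0,0],"yaw": 1}
    - {"claw": 1,"slide": [0,0,0],"yaw": 0.36}
    - {"claw": 1,"slide": [0,0,0],"yaw": 0}
  newtons: 10

```text
time_s: 1.23
position: [0.2442, 0.575, 0.2161]
tool_rot: [-180.0, 0.0, 83.4]
force: [0.3, -0.2, -0.0]
width: 0.0022
gripper_force: 0.0
```

```bash
cat >> h.py <<'E'
A,T0=-0.115,np.array([.5974,-.1466])
def fpos(P):
    c,s=np.cos(A),np.sin(A); return np.r_[np.array([[c,s],[-s,c]])@(np.array(P[:2])-T0),P[2]]
def wpos(P):
    c,s=np.cos(A),np.sin(A); return np.r_[np.array([[c,-s],[s,c]])@np.array(P[:2])+T0,P[2]]
def show():
    s=bot.sense(); print('t',s['time_s'],'feeder TCP mm',(fpos(s['position'])*1e3).round(1),'rot',s['tool_rot'].round(2),'F',s['force'].round(1),'q7',s['qpos'].round(0),s['width']); return s
E
python3 -c "
from h import *
s=show()
from scipy.spatial.transform import Rotation as Ro
R=Ro.from_euler('xyz',s['tool_rot'],degrees=True).as_matrix()
print((R.T@(wpos([-.090,.044,.217])-s['position'])/.04).round(2))"
```

```text
t 1.225 feeder TCP mm [-433.7  676.3  216.1] rot [-1.800e+02  5.000e-02  8.342e+01] F [ 0.3 -0.2 -0. ] q7 [-82.  24.  14.  92.  -6.  65. -73.] 0.00220146040091002
[-1.581e+01  8.590e+00 -1.000e-02]
```

Request:
servo_tool:
  plan:
    - {"claw": 1,"slide": [-0.8,0.43,0],"yaw": 0}
    - {"claw": 1,"slide": [-0.8,0.43,0],"yaw": 0}
    - {"claw": 1,"slide": [-0.8,0.43,0],"yaw": 0}
    - {"claw": 1,"slide": [-0.8,0.43,0],"yaw": 0}
    - {"claw": 1,"slide": [-0.8,0.43,0],"yaw": 0}
    - {"claw": 1,"slide": [-0.8,0.43,0],"yaw": 0}
    - {"claw": 1,"slide": [-0.8,0.43,0],"yaw": 0}
    - {"claw": 1,"slide": [-0.8,0.43,0],"yaw": 0}
    - {"claw": 1,"slide": [-0.8,0.43,0],"yaw": 0}
    - {"claw": 1,"slide": [-0.8,0.43,0],"yaw": 0}
    - {"claw": 1,"slide": [-0.8,0.43,0],"yaw": 0}
    - {"claw": 1,"slide": [-0.8,0.43,0],"yaw": 0}
    - {"claw": 1,"slide": [-0.8,0.43,0],"yaw": 0}
    - {"claw": 1,"slide": [-0.8,0.43,0],"yaw": 0}
    - {"claw": 1,"slide": [-0.8,0.43,0],"yaw": 0}
    - {"claw": 1,"slide": [-0.8,0.43,0],"yaw": 0}
    - {"claw": 1,"slide": [-0.8,0.43,0],"yaw": 0}
    - {"claw": 1,"slide": [-0.8,0.43,0],"yaw": 0}
    - {"claw": 1,"slide": [-0.8,0.43,0],"yaw": 0}
    - {"claw": 1,"slide": [-0.6,0.43,0],"yaw": 0}

```text
time_s: 3.72
position: [0.5134, -0.0938, 0.2165]
tool_rot: [-180.0, 0.0, 83.4]
force: [0.9, 0.2, -0.4]
width: 0.0005
gripper_force: 0.0
```

```bash
python3 - <<'E'
from h import *
s=show(); im=bot.snapshot('wrist'); p=wristcam(s); im=cv2.cvtColor(im,4)
pts=[(-.041,.044,.095),(-.03,-.01,.08),(-.105,.045,.062),(-.105,-.025,.062),(0.092,.075,.01),(.092,-.075,.01),(-.12,.075,.01),(-.12,-.075,.01)]
q=proj(p,[wpos(x) for x in pts]); print(q.round())
for a in q: 
    if abs(a).max()<2000: cv2.drawMarker(im,tuple(int(v) for v in a),(0,0,255),0,8)
cv2.imwrite('pics/w1.png',cv2.resize(im,(800,600)))
E
```

```text
t 3.725 feeder TCP mm [-89.5  42.9 216.5] rot [-180.      0.     83.44] F [ 0.9  0.2 -0.4] q7 [-28.  15.  41. 108. -11.  61.  11.] 0.0005071076932033773
[[305. 175.]
 [311. 224.]
 [236. 166.]
 [237. 231.]
 [409. 131.]
 [394. 249.]
 [225. 130.]
 [227. 250.]]
```

View pics/w1.png

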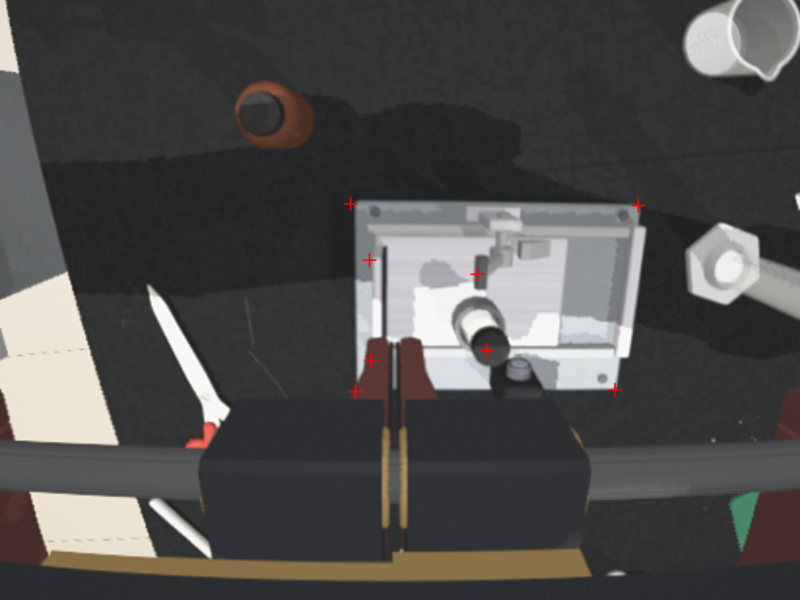

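The model markers land within about 3 mm of the base corners, the vial cap at (490,347) and the stop pin at (482,270). The pose is good, so I go down behind the stop arm and tip it over.

Request:
servo_tool:
  plan:
    - {"claw": 1,"slide": [0.02,0,0.7],"yaw": 0}
    - {"claw": 1,"slide": [0,0,0.7],"yaw": 0}
    - {"claw": 1,"slide": [0,0,0.7],"yaw": 0}
    - {"claw": 1,"slide": [0,0,0.7],"yaw": 0}
    - {"claw": 1,"slide": [0,0,0.1],"yaw": 0}
    - {"claw": 1,"slide": [0,0.3,0],"yaw": 0}
    - {"claw": 1,"slide": [0,0.3,0],"yaw": 0}
    - {"claw": 1,"slide": [0,0.2,0],"yaw": 0}
    - {"claw": 1,"slide": [0,0.2,0],"yaw": 0}
    - {"claw": 1,"slide": [0,0.2,0],"yaw": 0}
    - {"claw": 1,"slide": [0,0.2,0],"yaw": 0}
    - {"claw": 1,"slide": [0,0.2,0],"yaw": 0}
    - {"claw": 1,"slide": [0,0.2,0],"yaw": 0}
    - {"claw": 1,"slide": [0,0.2,0],"yaw": 0}
    - {"claw": 1,"slide": [0,0,0],"yaw": 0}
    - {"claw": 1,"slide": [0,0,0],"yaw": 0}

```text
time_s: 5.78
position: [0.5925, -0.1007, 0.1004]
tool_rot: [-180.0, 0.0, 83.4]
force: [-0.2, 0.8, -0.4]
width: 0.0001
gripper_force: 0.0
```

```bash
python3 - <<'E'
from h import *
s=show(); im=cv2.cvtColor(bot.snapshot('wrist'),4); cv2.imwrite('pics/w2.png',im)
E
```

```text
t 5.775 feeder TCP mm [-10.1  45.  100.4] rot [-179.98    0.     83.37] F [-0.2  0.8 -0.4] q7 [-20.  32.  35. 103. -22.  52.  18.] 8.045192960905265e-05
```

View pics/w2.png

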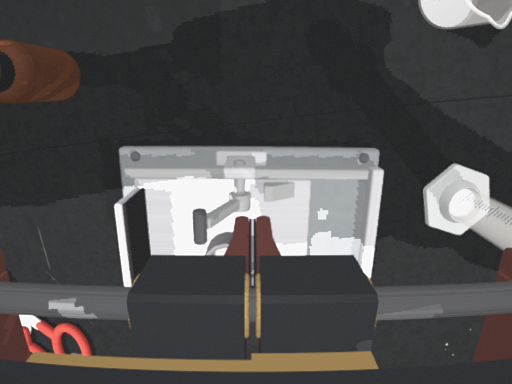

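The stop arm still stands parked: its pin is at (200,225) and the finger is past it at (250,220). I check where things are in the tool frame.

```bash
python3 - <<'E'
from h import *
s=show(); p=wristcam(s)
P=fpos(s['position'])
for n,x in [('tip',P-[0,0,.019]),('tip+10y',P+[0,.01,-.019]),('tcp',P),('pinparked',(-.041,.044,.095)),('pin+y',(-.041,.054,.095)),('pin-y',(-.041,.034,.095)),('pivot',(-.02,.044,.05)),('bracket top',(-.02,.066,.06)),('vialtop',(-.03,-.01,.08)),('base',(-.12,.075,.01)),('baseR',(.092,.075,.01)),('lying',(.024,.044,.026))]:
    print(n,proj(p,[wpos(x)]).round(0))
E
```

```text
t 5.825 feeder TCP mm [-10.1  45.  100.5] rot [-179.98   -0.     83.37] F [ 0.8  1.1 -0.7] q7 [-20.  32.  35. 103. -22.  52.  18.] 0.0006939338825417002
tip [[251. 218.]]
tip+10y [[251. 203.]]
tcp [[251. 231.]]
pinparked [[197. 229.]]
pin+y [[196. 212.]]
pin-y [[198. 245.]]
pivot [[237. 203.]]
bracket top [[236. 176.]]
vialtop [[222. 295.]]
base [[115. 150.]]
baseR [[379. 150.]]
lying [[296. 193.]]
```

```bash
python3 - <<'E'
from h import *
im=cv2.cvtColor(bot.snapshot('scene'),4); p=bot.camera_params('scene'); P=fpos(bot.sense()['position'])
q=proj(p,[wpos(x) for x in [P-[0,0,.019],P,(-.041,.044,.095),(-.03,-.01,.08)]]); print(q.round(1))
c=q[0].astype(int); x0,y0=c[0]-50,c[1]-45
z=cv2.resize(im[y0:y0+75,x0:x0+100],(800,600),interpolation=cv2.INTER_CUBIC)
for a in q: cv2.drawMarker(z,tuple(int(v) for v in (a-[x0,y0])*8+4),(0,0,255),0,14)
cv2.imwrite('pics/s2.png',z)
E
```

```text
[[273.3 206.2]
 [273.6 202.5]
 [265.9 208.5]
 [279.3 221. ]]
```

View pics/s2.png

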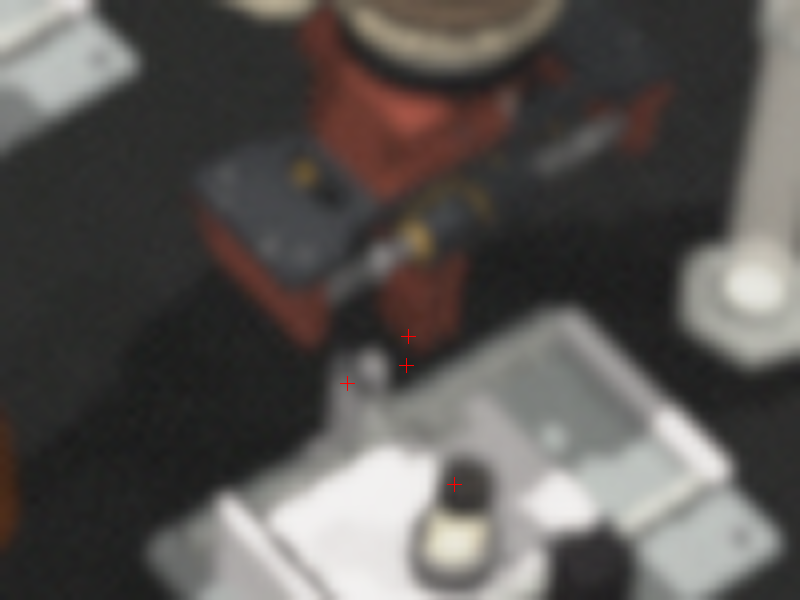

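The wrist and scene views agree: the closed fingertip ends close to TCP level, higher than nose_length suggests, and it passed just over the pin. I raise, go back, and repeat 15 mm lower.

Request:
servo_tool:
  plan:
    - {"claw": 1,"slide": [0,0,-0.9],"yaw": 0}
    - {"claw": 1,"slide": [0,-1,0],"yaw": 0}
    - {"claw": 1,"slide": [0,-1,0],"yaw": 0}
    - {"claw": 1,"slide": [0,0,0.7],"yaw": 0}
    - {"claw": 1,"slide": [0,0,0.55],"yaw": 0}
    - {"claw": 1,"slide": [0,0.3,0],"yaw": 0}
    - {"claw": 1,"slide": [0,0.2,0],"yaw": 0}
    - {"claw": 1,"slide": [0,0.2,0],"yaw": 0}
    - {"claw": 1,"slide": [0,0.2,0],"yaw": 0}
    - {"claw": 1,"slide": [0,0.2,0],"yaw": 0}
    - {"claw": 1,"slide": [0,0.2,0],"yaw": 0}
    - {"claw": 1,"slide": [0,0.2,0],"yaw": 0}
    - {"claw": 1,"slide": [0,0.2,0],"yaw": 0}
    - {"claw": 1,"slide": [0,0,0],"yaw": 0}
    - {"claw": 1,"slide": [0,0,0],"yaw": 0}

```text
time_s: 7.75
position: [0.5806, -0.0993, 0.0864]
tool_rot: [-180.0, 0.0, 83.4]
force: [-0.9, -0.6, -0.1]
width: 0.0004
gripper_force: 0.0
```

```bash
python3 - <<'E'
from h import *
s=show(); im=cv2.cvtColor(bot.snapshot('wrist'),4); cv2.imwrite('pics/w3.png',im)
E
```

```text
t 7.75 feeder TCP mm [-22.1  45.1  86.4] rot [-179.97    0.     83.37] F [-0.9 -0.6 -0.1] q7 [-20.  32.  34. 106. -23.  50.  19.] 0.00041758884519622837
```

View pics/w3.png

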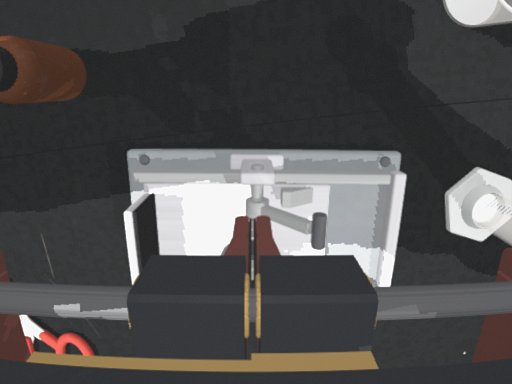

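The arm has been tipped past upright (pin at (318,230)) and may still be falling. I lift away and look again.

Request:
servo_tool:
  plan:
    - {"claw": 1,"slide": [0,0,0],"yaw": 0}
    - {"claw": 1,"slide": [0,0,0],"yaw": 0}
    - {"claw": 1,"slide": [0,-0.3,0],"yaw": 0}
    - {"claw": 1,"slide": [0,-0.4,-0.5],"yaw": 0}
    - {"claw": 1,"slide": [0,-1,0],"yaw": 0}
    - {"claw": 1,"slide": [0,-1,0],"yaw": 0}
    - {"claw": 1,"slide": [0,0,0],"yaw": 0}
    - {"claw": 1,"slide": [0,0,0],"yaw": 0}

```text
time_s: 8.8
position: [0.4742, -0.0866, 0.1069]
tool_rot: [179.9, -0.0, 83.4]
force: [1.1, 0.0, -0.9]
width: 0.0002
gripper_force: 0.0
```

```bash
python3 - <<'E'
from h import *
s=show(); im=cv2.cvtColor(bot.snapshot('wrist'),4); p=wristcam(s)
q=proj(p,[wpos(x) for x in [(.024,.044,.026),(-.02,.044,.05),(-.105,.01,.062),(-.041,.044,.095)]]); print(q.round())
for a in q: cv2.drawMarker(im,tuple(int(v) for v in a),(0,0,255),0,8)
cv2.imwrite('pics/w4.png',im)
E
```

```text
t 8.8 feeder TCP mm [-129.2   45.5  106.9] rot [ 1.7992e+02 -3.0000e-02  8.3410e+01] F [ 1.1  0.  -0.9] q7 [-26.  20.  38. 120. -17.  46.  16.] 0.0002377451868719909
[[440. 191.]
 [401. 200.]
 [285. 251.]
 [399. 224.]]
```

View pics/w4.png

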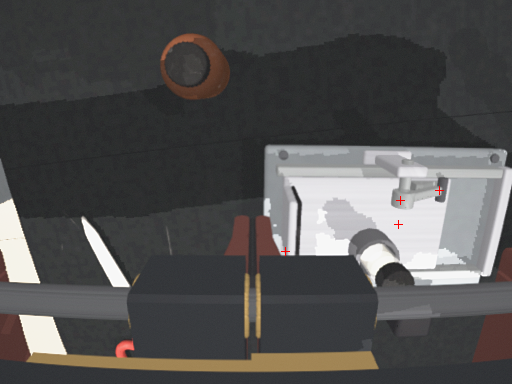

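The stop arm lies at its predicted spot (440,190) with the slide still home. Next I lower the fingertip in front of the push plate at y = +10.

Request:
servo_tool:
  plan:
    - {"claw": 1,"slide": [-0.2,-0.6,0],"yaw": 0}
    - {"claw": 1,"slide": [-0.69,0,0.4],"yaw": 0}
    - {"claw": 1,"slide": [0,0,0.6],"yaw": 0}
    - {"claw": 1,"slide": [0,0,0.54],"yaw": 0}
    - {"claw": 1,"slide": [0,0.3,0],"yaw": 0}
    - {"claw": 1,"slide": [0,0.3,0],"yaw": 0}
    - {"claw": 1,"slide": [0,0.25,0],"yaw": 0}
    - {"claw": 1,"slide": [0,0.25,0],"yaw": 0}
    - {"claw": 1,"slide": [0,0.25,0],"yaw": 0}
    - {"claw": 1,"slide": [0,0,0],"yaw": 0}
    - {"claw": 1,"slide": [0,0,0],"yaw": 0}

```text
time_s: 10.22
position: [0.4987, -0.1254, 0.0449]
tool_rot: [-179.9, -0.0, 83.4]
force: [-3.6, 0.4, 0.9]
width: 0.0003
gripper_force: 2.0
```

```bash
python3 -c "
from h import *
show()"
```

```text
t 10.225 feeder TCP mm [-100.5    9.7   44.9] rot [-1.7994e+02 -2.0000e-02  8.3380e+01] F [-3.6  0.4  0.9] q7 [-17.  29.  33. 118. -24.  40.  26.] 0.00027868142322321735
```

Request:
servo_tool:
  plan:
    - {"claw": 1,"slide": [0,0.2,0],"yaw": 0}
    - {"claw": 1,"slide": [0,0.2,0],"yaw": 0}
    - {"claw": 1,"slide": [0,0.15,0],"yaw": 0}
    - {"claw": 1,"slide": [0,0.1,0],"yaw": 0}
    - {"claw": 1,"slide": [0,0,0],"yaw": 0}
    - {"claw": 1,"slide": [0,0,0],"yaw": 0}
    - {"claw": 1,"slide": [0,0,0],"yaw": 0}

```text
time_s: 11.1
position: [0.5239, -0.1285, 0.0448]
tool_rot: [-179.9, -0.0, 83.4]
force: [-6.3, 0.3, 2.5]
width: 0.0004
gripper_force: 3.0
```

```bash
python3 - <<'E'
from h import *
s=show(); im=cv2.cvtColor(bot.snapshot('wrist'),4); p=wristcam(s)
for d in(.030,.036,.042,.05):
  q=proj(p,[wpos(x) for x in [(-.105+d,.045,.062),(-.096+d,.045,.062),(.024,.044,.026)]]); print(d,q.round())
cv2.imwrite('pics/w5.png',im)
E
```

```text
t 11.1 feeder TCP mm [-75.1   9.5  44.8] rot [-1.7988e+02 -2.0000e-02  8.3360e+01] F [-6.3  0.3  2.5] q7 [-16.  31.  33. 114. -25.  42.  25.] 0.0004381564718441865
0.03 [[251. 176.]
 [271. 176.]
 [419. 163.]]
0.036 [[264. 176.]
 [283. 176.]
 [419. 163.]]
0.042 [[277. 176.]
 [296. 176.]
 [419. 163.]]
0.05 [[294. 176.]
 [313. 176.]
 [419. 163.]]
```

View pics/w5.png

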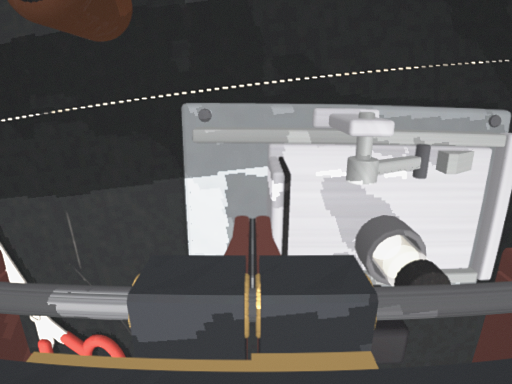

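The catch block (455,160) is now past the pin (422,160), and the plate edge sits at about (275,176), so the slide is at about 39–40 mm. I let go by backing off.

Request:
servo_tool:
  plan:
    - {"claw": 1,"slide": [0,-0.1,0],"yaw": 0}
    - {"claw": 1,"slide": [0,-0.1,0],"yaw": 0}
    - {"claw": 1,"slide": [0,-0.2,0],"yaw": 0}
    - {"claw": 1,"slide": [0,-0.4,0],"yaw": 0}
    - {"claw": 1,"slide": [0,-0.7,0],"yaw": 0}
    - {"claw": 1,"slide": [0,-0.5,-0.5],"yaw": 0}
    - {"claw": 1,"slide": [0,0,-1],"yaw": 0}
    - {"claw": 1,"slide": [0,0,-1],"yaw": 0}
    - {"claw": 1,"slide": [0,0,0],"yaw": 0}
    - {"claw": 1,"slide": [0,0,0],"yaw": 0}

```text
time_s: 12.4
position: [0.4461, -0.119, 0.1449]
tool_rot: [179.9, -0.0, 83.4]
force: [-0.7, -0.5, -0.9]
width: 0.0005
gripper_force: 0.0
```

```bash
python3 - <<'E'
from h import *
s=show(); im=cv2.cvtColor(bot.snapshot('wrist'),4); p=wristcam(s)
q=proj(p,[wpos(x) for x in [(.024,.044,.026),(-.105+.03,.045,.062),(0,-.01,.08)]])
for a in q: cv2.drawMarker(im,tuple(int(v) for v in a),(0,0,255),0,8)
cv2.imwrite('pics/w6.png',im)
E
```

```text
t 12.4 feeder TCP mm [-153.5   10.   144.9] rot [ 1.7991e+02 -4.0000e-02  8.3410e+01] F [-0.7 -0.5 -0.9] q7 [-26.  15.  42. 120. -13.  49.  16.] 0.0005207911503011744
```

View pics/w6.png

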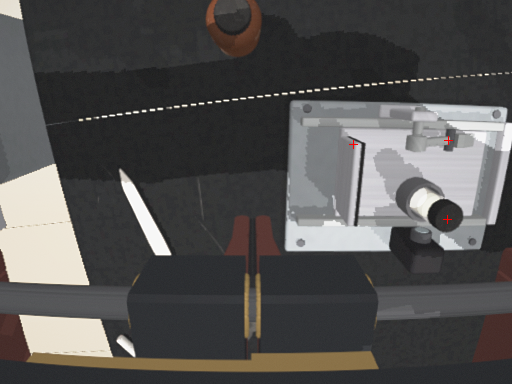

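The slide rests against the lying arm: plate edge at (352,143), pin at (449,140) touching the catch, vial cap at (445,215) on the reading-position marker. The gripper is clear, so I hand in.

```bash
python3 -c "
from workcell import bot
print(bot.hand_in())"
```

```text
the job is handed in; nothing more can be done
None
```

The job is handed in: the last picture shows the loaded (right-hand) feeder's slide resting against the lying stop arm, with the vial at the reading position and the gripper clear; the hand-in returned no verdict.

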